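Pack out the gap in the machine vise

ROBOT

A 7-joint arm with a two-finger parallel gripper is mounted at the origin on the work surface. World frame = base frame: x ahead of the robot, y to its left, z up, the work surface at z = 0. Lengths are in m, angles in rad, forces in N, time in s.
With the tool pointing down it reaches from about 0.425 to 0.925 m from the base axis. Payload 6.8 kg.
Tool frame: the origin (TCP) lies at the very end of the fingers, on their centre line; the grasp point (between the pads) lies 19 mm behind it; z points along the fingers, x is the direction in which the jaws open and shut, and the axes are right-handed (so a half turn about z gives the same grasp; the last joint's range is limited). The gripper opens to 85 mm and grips with 20 to 120 N. Pads are 22 mm wide; open, the fingers measure 114 mm over their backs; the gripper's body (76 mm by 85 mm) begins 54 mm behind the grasp point. The pads swing forward as they close: fully open they stand 13 mm farther back than shut.
Start: joints at [0.996, 0.477, 0.022, 1.555, -0.011, 1.109, -0.083], TCP at [0.304, -0.603, 0.231] pointing down, gripper open.
Joint ranges: [-2.96, 2.96], [-0.34, 2.1], [-1.41, 1.46], [0.24, 2.44], [-1.37, 4.51], [0.17, 1.92], [-2.96, 2.96]. Speed limits (rad/s): [2.39, 2.39, 3.14, 3.14, 3.14, 3.14, 3.14].

INTERFACE

Orientations are given as a rotation vector (axis times angle).
In Python, from bench import r, grab_frame gives the robot as it stands. The module is installed in compiled form; this text tells all that it offers.
- The arm moves only by the tool send_rows, never from a script. Its argument "series" is a list of rows, each a list of 2 entries, a list of its own where there are three numbers: the shift along the tool's x, y, z in m, then the turn, a rotation vector about the tool's x, y, z in units of 5 degrees (1.0 is 5 degrees). A call has 1 to 20 rows; each row shifts and turns the commanded pose from where the row before left it, along the tool's axes as they then stand; what a row does not reach is not made up. A row lasts 1/8 s, in which the tool goes at most 62.5 mm and 10.7 degrees, less where a joint would pass 70% of its speed; a pose out of reach is approached as far as the arm can. A call is refused whole if a number of a shift passes 0.0625 or a number of a turn 1, either way. A call with a gripper value outside its range is refused whole. "fingers" is the closure in counts, from 0 (fully open) to 255 (shut), set as the call begins (left out, the last holds). The fingers move at their own pace and stop on an object; "grip_force" is the grip in N (left out, the last holds). Time passes only in rows, so rows that do not move let the fingers close. It gives the time, the measured TCP pose, the force and the opening at its end, in the units of the state.
- r.get_obs(): the state, without advancing time (a new reading comes with each control period).
- grab_frame(name): name is "side" or "top"; returns a dict with "frame" (420x560x3 uint8, red, green, blue), "fx", "fy", "cx", "cy" (pixels), "origin" and "rotation" of the camera in the world. Camera axes: x right, y down, z forward; pixel columns grow to the right and rows downward; lengths in m; the calibration is good to about 2 mm. A picture is of the moment at which its call begins. There is no depth.
- r.hand_in(): hands the job in, once; it reports no verdict.
The state is a dict: "clock": time; "joints": joint angles; "qvel": joint speeds; "tau": joint torques, N m; "tcp_pos": TCP position; "orientation": TCP orientation; "contact_force": force on the tool from outside, world axes, zero at the start; "moment": the same for the moment, N m; "grip_width": finger opening in m.
Only numpy, scipy, OpenCV 4.12 (cv2) and the standard library are available. Lean on these libraries where they do the work, as an engineer would, in place of code of your own. Each camera call takes 0.05 s, during which the arm holds its last target.

TASK

In the vise a gap is left between the metal workpiece and the moving jaw. Of the three wooden packing blocks on the bench, find the one whose thickness fills that gap and stand it upright in the gap, seated on the vise bed, about midway along the jaws, then let go. The other two blocks must end standing upright on the bench, clear of the vise.

Things in the scene. Friction and masses are not known exactly. Their poses are not given: they have to be found in the camera images.
- block_24: A beech packing block standing upright on the bench: 50 mm long (its x), 24 mm thick (its y), 85 mm tall (z), about 73 g. Same length and height as the other two blocks; only the thickness differs. Origin at the centre of its underside, z up.
- block_36: A beech packing block standing upright on the bench: 50 mm long (its x), 36 mm thick (its y), 85 mm tall (z), about 110 g. Same length and height as the other two blocks; only the thickness differs. Origin at the centre of its underside, z up.
- block_48: A beech packing block standing upright on the bench: 50 mm long (its x), 48 mm thick (its y), 85 mm tall (z), about 147 g. Same length and height as the other two blocks; only the thickness differs. Origin at the centre of its underside, z up.
- gap (a point): Middle of the open gap in the grey vise fixed to the bench, on the vise bed (gap floor, 25 mm over the bench). x along the jaws, y across the gap from workpiece to moving jaw, z up. Gap 42 mm wide (y), 40 mm deep, open above and at both ends; its rigid sides are 90 and 110 mm long, top edges bevelled 8 mm (mouth 58 mm). Vise spans x +-85, y -97 to +170 mm; nothing on it over 40 mm above the bed.
Things that resemble listed ones, but are neither listed nor needed, are in the scene too. Leave any green or red look-alike of the block_36 alone.

How it is judged:
At the end, for the whole second after the job is handed in: The 36 mm block rests in the gap: within 6 mm of the bed, 20 mm of midway along the jaws, 12 mm of mid-gap, upright within 8 degrees, its length along the jaws within 10. The other blocks rest on the bench, upright within 8 degrees, centres over 100 mm from the gap (z of block_36 in the frame of gap between -0.006 and 0.006 m and x of block_36 in the frame of gap between -0.02 and 0.02 m and y of block_36 in the frame of gap between -0.012 and 0.012 m and angle between each of block_36, block_24, block_48's own z axis and vertical below 0.15 rad and angle between the x axis of block_36 and the x axis of gap, either way round below 0.18 rad and linear speed of each of block_36, block_24, block_48 below 0.02 m/s and height (world z) of block_24 between -0.012 and 0.012 m and horizontal distance between each of block_24, block_48 and gap above 0.1 m and height (world z) of block_48 between -0.012 and 0.012 m); the robot touches nothing.
It also fails if it takes over 38 s, if anything falls off the work surface, if the arm or the gripper's body presses on something with over 40 N, if the wrist force passes 120 N, or if a joint passes its speed limit or range.

## Working session

There is one attempt and no reset: what is moved stays moved. The work goes in short steps, Python scripts to look and compute and a tool call to move; the robot and the scene stay as the last step left them, time stands still between calls to the robot, and variables do not carry over. Pictures are saved under pics/ and viewed, and the job is handed in when it is done.

Besides the shell and the picture viewer there is one more tool, called after "Call:" as name(argument=value, ...) on one line, values as JSON. send_rows: Moves the arm, as the interface text tells. Its arguments: {"type":"object","properties":{"series":{"type":"array"},"fingers":{"type":"number"},"grip_force":{"type":"number"}},"required":["series"]}

```bash
mkdir -p pics; cat > h.py <<'E'
import numpy as np, cv2, json
from bench import r, grab_frame
def snap(n,tag):
    f=grab_frame(n); cv2.imwrite(f'pics/{tag}.png',cv2.cvtColor(f['frame'],cv2.COLOR_RGB2BGR))
    np.savez(f'{tag}.npz',**f); return f
def load(tag): return dict(np.load(f'{tag}.npz'))
def ray(f,u,v,z):
    d=np.array(f['rotation'])@np.array([(u-f['cx'])/f['fx'],(v-f['cy'])/f['fy'],1.]); o=np.array(f['origin'])
    return o+d*(z-o[2])/d[2]
def proj(f,p):
    c=np.array(f['rotation']).T@(np.array(p)-f['origin']); return (f['fx']*c[0]/c[2]+f['cx'],f['fy']*c[1]/c[2]+f['cy'])
E
python3 - <<'E'
from h import *
for n in('top','side'):
    f=snap(n,n+'0'); print(n,f['fx'],f['cx'],f['cy'],f['origin'],f['rotation'])
print(r.get_obs())
E
```

```text
top 483.82605763644654 275.83474138502646 208.68057061455275 [ 0.52521032 -0.02083654  0.86182679] [-2.21933525  2.16672383 -0.07232945]
side 391.6714422327383 283.9515744526276 204.29324688763762 [0.23704198 0.44619472 0.54962912] [-0.83895923  2.52121755 -1.13451415]
{'clock': 0.1, 'joints': array([ 0.99595524,  0.47772205,  0.0223662 ,  1.55633331, -0.01148417,
        1.10928896, -0.08308936]), 'qvel': array([ 0.0009479 , -0.00173457,  0.00168934, -0.00423116,  0.00087689,
        0.0010108 ,  0.00145293]), 'tau': array([ 4.59991992e-03, -5.97768581e+01,  1.61397178e+00, -2.81956762e+01,
        1.28489966e-02,  5.04431926e-03, -3.96337759e-05]), 'tcp_pos': array([ 0.30347509, -0.60234997,  0.23042844]), 'orientation': array([-2.67434455e+00,  1.64709340e+00,  2.27954665e-03]), 'contact_force': array([-0.58262985, -0.11049616,  0.69199298]), 'moment': array([-0.02795808,  0.01063236, -0.05903649]), 'grip_width': 0.08509027917335397}
```

```bash
sed -i "s/np.array(f\['rotation'\])/cv2.Rodrigues(np.array(f['rotation'],float))[0]/g" h.py; cat h.py | tail -6
```

```text
def load(tag): return dict(np.load(f'{tag}.npz'))
def ray(f,u,v,z):
    d=cv2.Rodrigues(np.array(f['rotation'],float))[0]@np.array([(u-f['cx'])/f['fx'],(v-f['cy'])/f['fy'],1.]); o=np.array(f['origin'])
    return o+d*(z-o[2])/d[2]
def proj(f,p):
    c=cv2.Rodrigues(np.array(f['rotation'],float))[0].T@(np.array(p)-f['origin']); return (f['fx']*c[0]/c[2]+f['cx'],f['fy']*c[1]/c[2]+f['cy'])
```

View pics/top0.png

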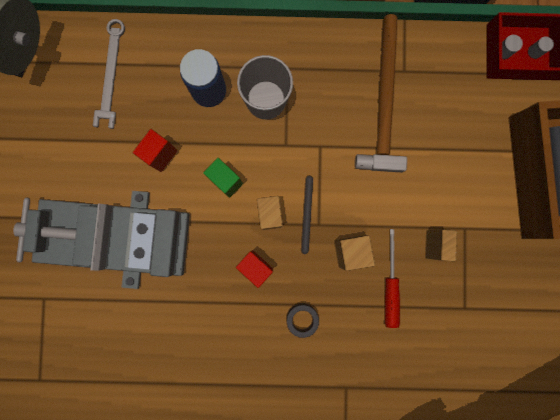

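View pics/side0.png

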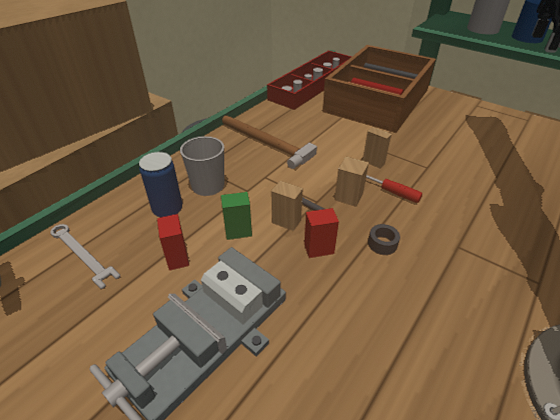

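```bash
python3 - <<'E'
from h import *
i=cv2.imread('pics/top0.png')
a=cv2.resize(i[180:290,245:345],None,fx=4,fy=4,interpolation=cv2.INTER_CUBIC)
a=cv2.resize(i[190:280,240:300],(400,600),interpolation=cv2.INTER_CUBIC)
b=cv2.resize(i[190:280,335:395],(400,600),interpolation=cv2.INTER_CUBIC)
cv2.imwrite('pics/c1.png',np.hstack([a,b]))
c=cv2.resize(i[180:295,10:200],(800,484),interpolation=cv2.INTER_CUBIC)
cv2.imwrite('pics/c2.png',c)
f=load('top0')
for p in[(270,212),(357,253),(449,245),(118,238)]: print(p,ray(f,*p,.085))
E
```

```text
(270, 212) [ 0.56684126 -0.01514841  0.085     ]
(357, 253) [ 0.50447579 -0.15602621  0.085     ]
(449, 245) [ 0.52075617 -0.30359784  0.085     ]
(118, 238) [0.51934074 0.22687564 0.085     ]
```

View pics/c1.png

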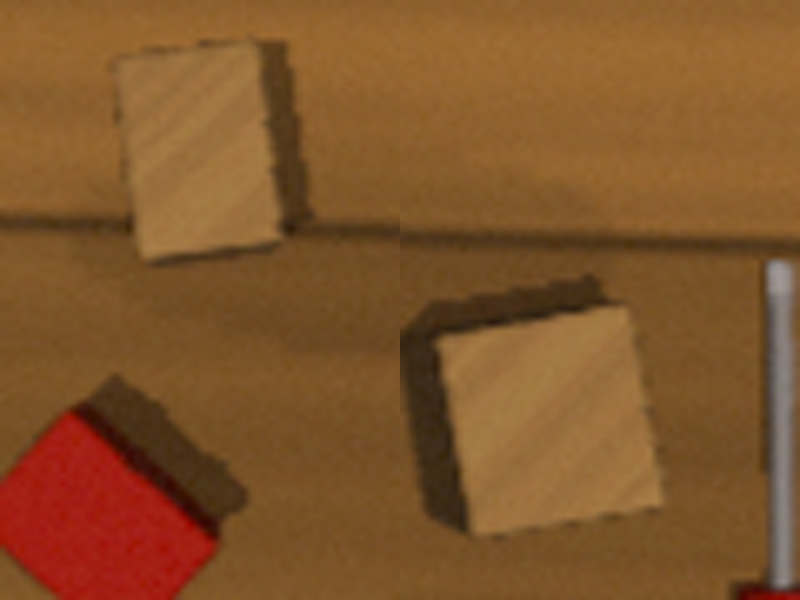

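View pics/c2.png

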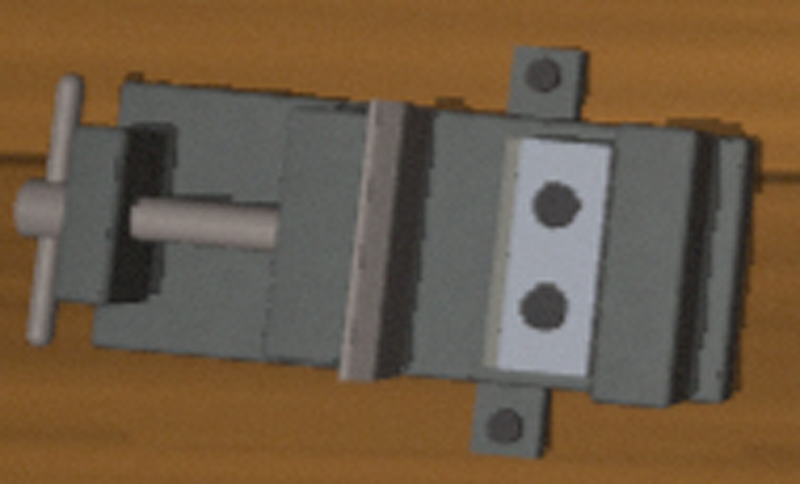

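```bash
python3 - <<'E'
from h import *
i=cv2.imread('pics/top0.png')
c=cv2.resize(i[200:275,85:165],(640,600),interpolation=cv2.INTER_CUBIC)
c=cv2.convertScaleAbs(c,alpha=1.5)
cv2.imwrite('pics/c3.png',c)
i=cv2.imread('pics/side0.png')
c=cv2.resize(i[240:380,140:300],(685,600),interpolation=cv2.INTER_CUBIC)
cv2.imwrite('pics/c4.png',cv2.convertScaleAbs(c,alpha=1.4))
E
```

```text
(no output)
```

View pics/c3.png

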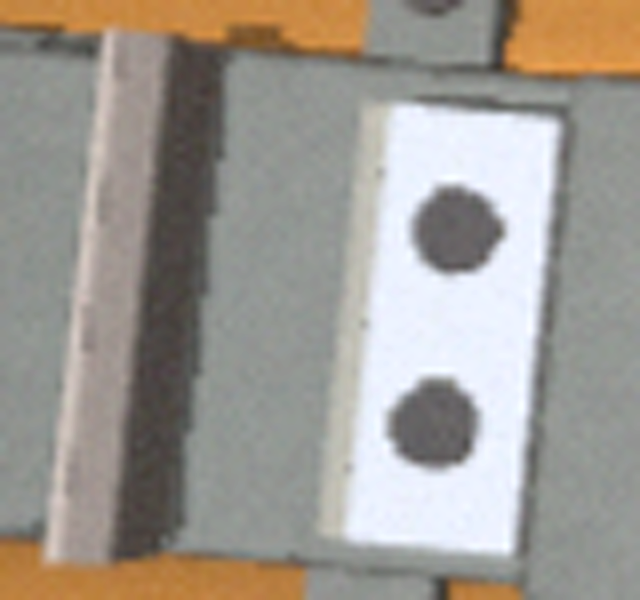

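View pics/c4.png

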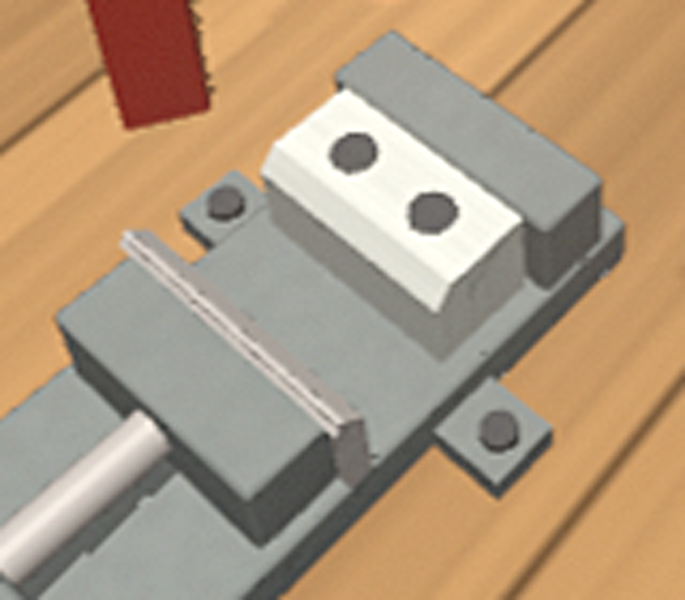

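```bash
python3 - <<'E'
from h import *
f=load('top0')
m3=lambda x,y:(85+(x+.5)/8-.5,200+(y+.5)/8-.5)
P=lambda p,z:ray(f,*m3(*p),z)[:2]
W=[P((364,100),.057),P((320,537),.057)];T=[P((390,100),.065),P((345,543),.065)];J=[P((165,38),.057),P((112,558),.057)]
for n,a in(('W',W),('T',T),('J',J)):
  a=np.array(a);d=a[1]-a[0];print(n,a.round(4).tolist(),'mid',a.mean(0),'len',np.linalg.norm(d),'ang',np.degrees(np.arctan2(d[1],d[0]))%180)
u=(J[1]-J[0])/np.linalg.norm(J[1]-J[0]);nrm=np.array([-u[1],u[0]])
print('gapwidth',abs(nrm@(np.mean(J,0)-np.mean(W,0))),'center',(np.mean(J,0)+np.mean(W,0))/2)
m1=lambda x,y,ox:(ox+(x+.5)*.15-.5,190+(y+.5)*.15-.5)
for n,ox,c in(('36',240,[(118,60),(255,42),(285,238),(147,262)]),('48',335,[(40,338),(230,307),(262,505),(73,535)])):
  q=np.array([ray(f,*m1(*p,ox),.085)[:2] for p in c])
  L=q[[2,3]].mean(0)-q[[0,1]].mean(0);S=q[[1,2]].mean(0)-q[[0,3]].mean(0)
  print(n,q.mean(0),np.linalg.norm(L),np.linalg.norm(S),'angL',np.degrees(np.arctan2(L[1],L[0]))%180,'angS+90',np.degrees(np.arctan2(S[1],S[0]))%180)
o=r.get_obs();print(cv2.Rodrigues(o['orientation'])[0].round(3),o['tcp_pos'])
i=cv2.imread('pics/top0.png')[220:270,425:465];cv2.imwrite('pics/c5.png',cv2.resize(i,None,fx=12,fy=12,interpolation=cv2.INTER_CUBIC))
E
```

```text
W [[0.5626, 0.2177], [0.4721, 0.2229]] mid [0.51737872 0.22029878] len 0.0906431637219968 ang 176.66721285125757
T [[0.5624, 0.21], [0.4716, 0.2154]] mid [0.51697145 0.212657  ] len 0.090979135835651 ang 176.5932404485267
J [[0.5745, 0.2595], [0.4668, 0.2656]] mid [0.5206774  0.26253864] len 0.10787746060480738 ang 176.78092599680988
gapwidth 0.0423584397671245 center [0.51902806 0.24141871]
36 [ 0.56663567 -0.01477037] 0.04858521564513848 0.03354099992989029 angL 9.82824168998988 angS+90 100.0745771597375
48 [ 0.50490935 -0.15644453] 0.04783296760701488 0.046218860643399674 angL 10.181656116146456 angS+90 100.44096852703679
[[ 0.45  -0.893 -0.001]
 [-0.893 -0.45   0.001]
 [-0.002  0.    -1.   ]] [ 0.30347509 -0.60234997  0.23042844]
```

View pics/c5.png

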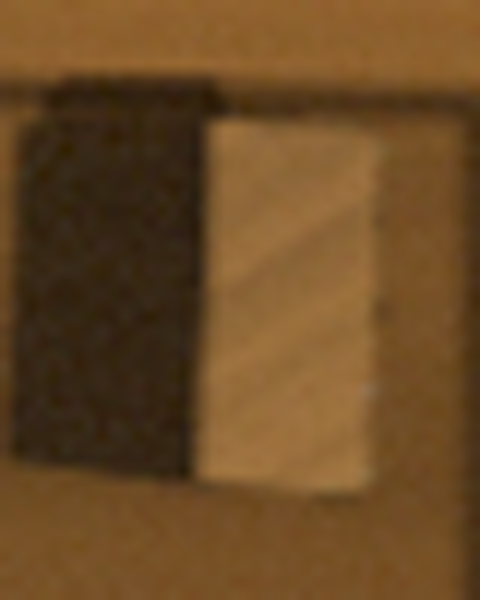

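Candidates: wooden blocks at top-view pixels (270,212), about 34x49 mm; (357,253), about 46x48 mm; and (449,245), the thinnest. Look-alikes are red at (154,150) and (254,268), and green at (223,177). The close crop shows the one at (270,212) is wooden and matches block_36. The gap measures 42.4 mm, centred at (0.519, 0.241), with its axis at -3.3°.

Call:
send_rows(series=[[[0,0,0],[0,0,-1]],[[0,0,0],[0,0,-1]],[[0,0,0],[0,0,-1]],[[0,0,0],[0,0,-1]],[[0,0,0],[0,0,-1]],[[0,0,0],[0,0,-1]],[[0,0,0],[0,0,-1]],[[0,0,0],[0,0,-1]],[[0,0,0],[0,0,-1]],[[0,0,0],[0,0,-1]],[[0,0,0],[0,0,-1]],[[0,0,0],[0,0,-1]],[[0,0,0],[0,0,-1]],[[0,0,0],[0,0,-1]],[[0,0,0],[0,0,-0.64]],[[0,0,0],[0,0,0]]], fingers=55, grip_force=40)

```text
clock: 2.1
tcp_pos: [0.3035, -0.6026, 0.2308]
orientation: [-3.129, -0.271, 0.001]
contact_force: [0.1, -0.1, -0.2]
grip_width: 0.0668
```

```bash
cat >> h.py <<'E'
def togo(x,y,z,yaw):
    o=r.get_obs(); R=cv2.Rodrigues(o['orientation'])[0]
    print('t',o['clock'],'tcp',o['tcp_pos'].round(4),'xaxis',np.degrees(np.arctan2(R[1,0],R[0,0])).round(2),'zax',R[:,2].round(4),'w',o['grip_width'],'F',o['contact_force'].round(1),'q',o['joints'].round(2))
    print('tool shift',(R.T@(np.array([x,y,z])-o['tcp_pos'])).round(4),'yaw turn tool units',-(yaw-np.degrees(np.arctan2(R[1,0],R[0,0])))/5)
E
python3 -c "
from h import *
togo(.5666,-.0148,.2,9.9)"
```

```text
t 2.1 tcp [ 0.3035 -0.6026  0.2308] xaxis 9.91 zax [-4.e-04  9.e-04 -1.e+00] w 0.06681618057662299 F [ 0.1 -0.1 -0.2] q [ 1.19  0.49 -0.25  1.54  0.13  1.13  1.08]
tool shift [ 0.3603 -0.5337  0.0312] yaw turn tool units 0.0012276961809924102
```

18 rows of (0.020, -0.02965, 0.0017).

Call:
send_rows(series=[[[0.01,-0.015,0],[0,0,0]],[[0.02,-0.03,0.001],[0,0,0]],[[0.02,-0.03,0.002],[0,0,0]],[[0.02,-0.03,0.002],[0,0,0]],[[0.02,-0.03,0.002],[0,0,0]],[[0.02,-0.03,0.002],[0,0,0]],[[0.02,-0.03,0.002],[0,0,0]],[[0.02,-0.03,0.002],[0,0,0]],[[0.02,-0.03,0.002],[0,0,0]],[[0.02,-0.03,0.002],[0,0,0]],[[0.02,-0.03,0.002],[0,0,0]],[[0.02,-0.03,0.002],[0,0,0]],[[0.02,-0.03,0.002],[0,0,0]],[[0.02,-0.03,0.002],[0,0,0]],[[0.02,-0.03,0.002],[0,0,0]],[[0.02,-0.03,0.002],[0,0,0]],[[0.02,-0.03,0.002],[0,0,0]],[[0.02,-0.03,0.001],[0,0,0]],[[0.01,-0.009,0.001],[0,0,0]],[[0,0,0],[0,0,0]]])

```text
clock: 4.6
tcp_pos: [0.566, -0.014, 0.1982]
orientation: [3.13, 0.274, -0.0]
contact_force: [-1.1, -0.3, -0.2]
grip_width: 0.0668
```

```bash
python3 -c "
from h import *
togo(.5666,-.0148,.043,9.9)"
```

```text
t 4.6 tcp [ 0.566  -0.014   0.1982] xaxis 10.02 zax [-3.e-04 -1.e-04 -1.e+00] w 0.06679646766401125 F [-1.1 -0.3 -0.2] q [ 0.32  0.38 -0.51  1.83  0.22  0.99 -0.11]
tool shift [0.0005 0.0009 0.1552] yaw turn tool units 0.023983826208059257
```

Call:
send_rows(series=[[[0,0.001,0.025],[0,0,0]],[[0,0,0.025],[0,0,0]],[[0,0,0.025],[0,0,0]],[[0,0,0.02],[0,0,0]],[[0,0,0],[0,0,0]]])

```text
clock: 5.22
tcp_pos: [0.5649, -0.0168, 0.1019]
orientation: [3.13, 0.27, -0.005]
contact_force: [-1.0, -0.5, 0.8]
grip_width: 0.0669
```

```bash
python3 -c "
from h import *
togo(.5666,-.0148,.043,9.9)
f=snap('side','s1');i=cv2.imread('pics/s1.png')[80:280,190:390];cv2.imwrite('pics/s1c.png',cv2.resize(i,(600,600)))"
```

```text
t 5.225 tcp [ 0.5649 -0.0168  0.1019] xaxis 9.87 zax [-3.2e-03 -5.0e-04 -1.0e+00] w 0.06685275563414632 F [-1.  -0.5  0.8] q [ 0.29  0.5  -0.47  1.9   0.3   0.81 -0.18]
tool shift [ 0.0022 -0.0017  0.0589] yaw turn tool units -0.006582527624454926
```

View pics/s1c.png

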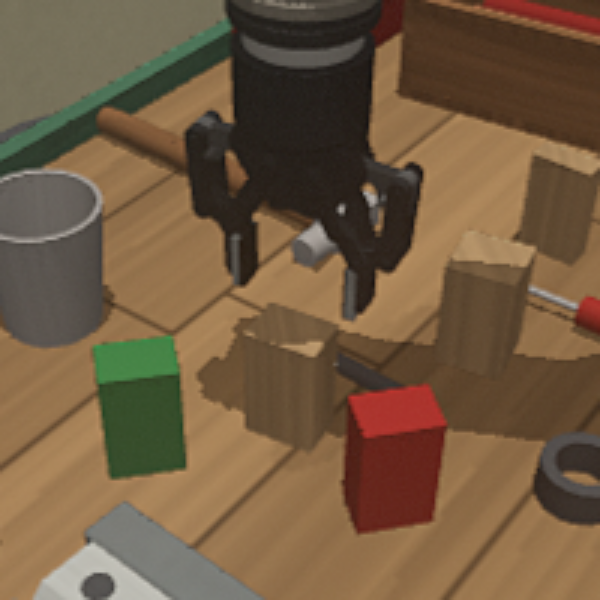

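The gripper is centred above the wooden block at side pixel (287,205). The fingers straddle its long ends and clear the red and green blocks.

Call:
send_rows(series=[[[0.001,-0.001,0.02],[0,0,0]],[[0.001,-0.001,0.02],[0,0,0]],[[0,0,0.018],[0,0,0]],[[0,0,0],[0,0,0]],[[0,0,0],[0,0,0]]])

```text
clock: 5.9
tcp_pos: [0.5681, -0.0132, 0.0453]
orientation: [-3.13, -0.272, -0.0]
contact_force: [-0.8, -0.3, 0.3]
grip_width: 0.0673
```

```bash
python3 -c "
from h import *
togo(.5666,-.0148,.043,9.9)"
```

```text
t 5.9 tcp [ 0.5681 -0.0132  0.0453] xaxis 9.95 zax [ 1.e-04  1.e-04 -1.e+00] w 0.0673182106267884 F [-0.8 -0.3  0.3] q [ 0.25  0.58 -0.43  1.93  0.36  0.71 -0.23]
tool shift [-0.0018  0.0013  0.0023] yaw turn tool units 0.010344210582578839
```

Call:
send_rows(series=[[[-0.002,0.001,0.002],[0,0,0]],[[0,0,0],[0,0,0]]])

```text
clock: 6.15
tcp_pos: [0.5662, -0.0149, 0.0436]
orientation: [3.13, 0.272, 0.001]
contact_force: [0.1, -0.1, 0.0]
grip_width: 0.0675
```

Call:
send_rows(series=[[[0,0,0],[0,0,0]],[[0,0,0],[0,0,0]],[[0,0,0],[0,0,0]],[[0,0,0],[0,0,0]],[[0,0,0],[0,0,0]],[[0,0,0],[0,0,0]]], fingers=255, grip_force=50)

```text
clock: 6.9
tcp_pos: [0.5666, -0.0147, 0.0438]
orientation: [3.13, 0.272, 0.001]
contact_force: [-0.5, -0.7, 6.4]
grip_width: 0.0496
```

```bash
python3 -c "
from h import *
togo(.5666,-.0148,.2,-3.3)"
```

```text
t 6.9 tcp [ 0.5666 -0.0147  0.0438] xaxis 9.94 zax [ 7.e-04 -2.e-04 -1.e+00] w 0.049636066073274296 F [-0.5 -0.7  6.4] q [ 0.25  0.58 -0.43  1.93  0.37  0.7  -0.23]
tool shift [ 1.000e-04  2.000e-04 -1.562e-01] yaw turn tool units 2.6486747957225503
```

Call:
send_rows(series=[[[0,0,-0.01],[0,0,0]],[[0,0,-0.02],[0,0,0]],[[0,0,-0.025],[0,0,0]],[[0,0,-0.025],[0,0,0]],[[0,0,-0.025],[0,0,0]],[[0,0,-0.02],[0,0,0]],[[0,0,-0.01],[0,0,0]],[[0,0,0],[0,0,0.65]],[[0,0,0],[0,0,1]],[[0,0,0],[0,0,1]],[[0,0,0],[0,0,0]]])

```text
clock: 8.28
tcp_pos: [0.5659, -0.0146, 0.1784]
orientation: [3.14, -0.089, -0.001]
contact_force: [0.8, -0.6, -1.4]
grip_width: 0.0494
```

```bash
python3 -c "
from h import *
togo(.519,.2414,.175,-3.3)"
```

```text
t 8.275 tcp [ 0.5659 -0.0146  0.1784] xaxis -3.25 zax [-4.e-04 -1.e-04 -1.e+00] w 0.04941091075774004 F [ 0.8 -0.6 -1.4] q [ 0.28  0.4  -0.46  1.85  0.21  0.95 -0.33]
tool shift [-0.0613 -0.2529  0.0034] yaw turn tool units 0.010069982492846652
```

Call:
send_rows(series=[[[-0.003,-0.01,0],[0,0,0]],[[-0.006,-0.025,0],[0,0,0]],[[-0.006,-0.025,0],[0,0,0]],[[-0.006,-0.025,0],[0,0,0]],[[-0.006,-0.025,0],[0,0,0]],[[-0.006,-0.025,0],[0,0,0]],[[-0.006,-0.025,0],[0,0,0]],[[-0.006,-0.025,0],[0,0,0]],[[-0.006,-0.025,0],[0,0,0]],[[-0.006,-0.025,0],[0,0,0]],[[-0.004,-0.018,0],[0,0,0]],[[0,0,0],[0,0,0]],[[0,0,0],[0,0,0]]])

```text
clock: 9.9
tcp_pos: [0.5201, 0.2403, 0.1781]
orientation: [3.139, -0.092, -0.0]
contact_force: [-0.1, -0.5, -1.3]
grip_width: 0.0498
```

```bash
python3 -c "
from h import *
togo(.519,.2414,.12,-3.3)
f=snap('side','s2');i=cv2.imread('pics/s2.png')[150:400,60:360];cv2.imwrite('pics/s2c.png',cv2.resize(i,(720,600)))
f=snap('top','t2');i=cv2.imread('pics/t2.png')[170:290,40:200];cv2.imwrite('pics/t2c.png',cv2.resize(i,(800,600)))"
```

```text
t 9.9 tcp [0.5201 0.2403 0.1781] xaxis -3.35 zax [-1.e-04 -1.e-03 -1.e+00] w 0.049817296225427646 F [-0.1 -0.5 -1.3] q [-0.12  0.42 -0.53  1.83  0.26  0.96 -0.83]
tool shift [-0.0012 -0.0011  0.0581] yaw turn tool units -0.009941771078471629
```

View pics/s2c.png

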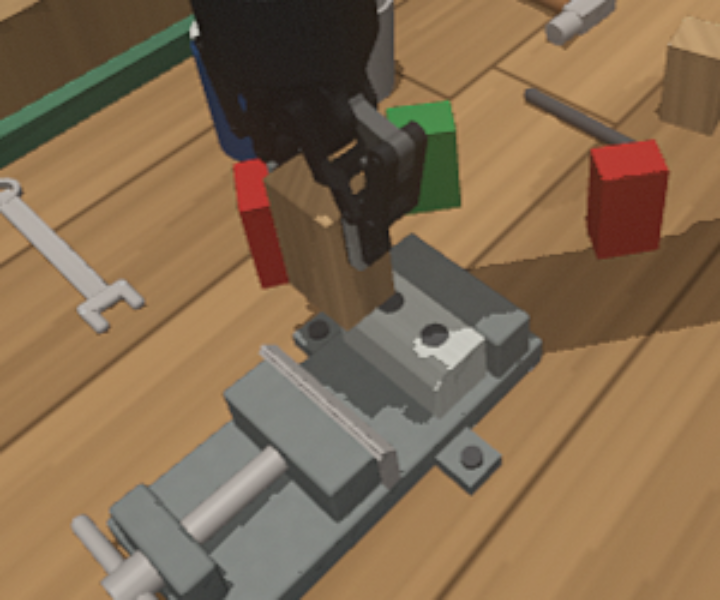

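View pics/t2c.png

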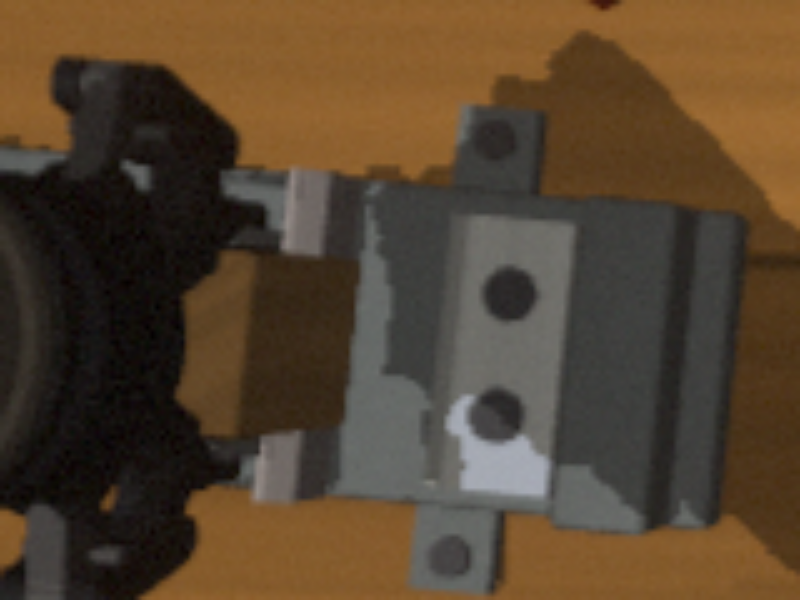

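```bash
python3 -c "
from h import *
f=load('t2')
m=lambda x,y:(40+(x+.5)/5-.5,170+(y+.5)/5-.5)
a=[ray(f,*m(*p),z)[:2].round(4) for p,z in(((358,258),.1345),((343,430),.1345),((255,252),.2195),((238,435),.2195))];print(a)
t=np.radians(-3.3);u=np.array([np.cos(t),np.sin(t)]);n=np.array([-u[1],u[0]]);c=np.array([.5201,.2403])
print([(((q-c)@u).round(4),((q-c)@n).round(4)) for q in a])
togo(.519,.2414,.112,-3.3)"
```

```text
[array([0.5446, 0.2224]), array([0.4931, 0.2246]), array([0.5433, 0.2212]), array([0.4949, 0.2235])]
[(np.float64(0.0255), np.float64(-0.0165)), (np.float64(-0.0261), np.float64(-0.0172)), (np.float64(0.0243), np.float64(-0.0177)), (np.float64(-0.0242), np.float64(-0.0182))]
t 10.0 tcp [0.5203 0.24   0.1782] xaxis -3.4 zax [-0.e+00 -9.e-04 -1.e+00] w 0.04925362888076716 F [ 0.5  0.1 -0.5] q [-0.12  0.42 -0.53  1.83  0.26  0.96 -0.83]
tool shift [-0.0013 -0.0014  0.0662] yaw turn tool units -0.02071153935591603
```

The block hangs upright and centred in the grip: its face is at -17 to -18 mm, where 18 is expected. I'll descend.

Call:
send_rows(series=[[[-0.001,-0.001,0.015],[0,0,0]],[[0,0,0.02],[0,0,0]],[[0,0,0.02],[0,0,0]],[[0,0,0.01],[0,0,0]],[[0,0,0],[0,0,0]],[[0,0,0],[0,0,0]]])

```text
clock: 10.75
tcp_pos: [0.5193, 0.2429, 0.1137]
orientation: [-3.14, 0.091, -0.001]
contact_force: [-0.2, 0.1, -0.4]
grip_width: 0.0495
```

```bash
python3 -c "
from h import *
togo(.519,.2414,.069,-3.3)"
```

```text
t 10.75 tcp [0.5193 0.2429 0.1137] xaxis -3.3 zax [ 7.e-04  5.e-04 -1.e+00] w 0.04945709684464949 F [-0.2  0.1 -0.4] q [-0.16  0.5  -0.5   1.88  0.32  0.84 -0.88]
tool shift [-0.0002  0.0015  0.0447] yaw turn tool units -0.0004957254046532355
```

Call:
send_rows(series=[[[0,0.0015,0.004],[0,0,0]],[[0,0,0.008],[0,0,0]],[[0,0,0.008],[0,0,0]],[[0,0,0],[0,0,0]]])

```text
clock: 11.25
tcp_pos: [0.5182, 0.2407, 0.0923]
orientation: [3.139, -0.09, -0.002]
contact_force: [0.2, -0.3, -1.2]
grip_width: 0.0493
```

```bash
python3 -c "
from h import *
togo(.519,.2414,.069,-3.3)"
```

```text
t 11.25 tcp [0.5182 0.2407 0.0923] xaxis -3.3 zax [-1.6e-03 -8.0e-04 -1.0e+00] w 0.0492878862851158 F [ 0.2 -0.3 -1.2] q [-0.16  0.53 -0.49  1.89  0.34  0.8  -0.89]
tool shift [ 0.0008 -0.0008  0.0233] yaw turn tool units -0.00021003490331530372
```

No contact so far, and the block bottom is already inside the gap at z≈0.049. I'll continue slowly.

Call:
send_rows(series=[[[0,0,0.006],[0,0,0]],[[0,0,0.006],[0,0,0]],[[0,0,0.005],[0,0,0]],[[0,0,0.003],[0,0,0]],[[0,0,0],[0,0,0]],[[0,0,0],[0,0,0]]])

```text
clock: 12.0
tcp_pos: [0.5189, 0.2411, 0.0735]
orientation: [-3.14, 0.091, -0.0]
contact_force: [1.5, -0.8, -0.9]
grip_width: 0.0495
```

```bash
python3 -c "
from h import *
togo(.519,.2414,.069,-3.3)"
```

```text
t 12.0 tcp [0.5189 0.2411 0.0735] xaxis -3.31 zax [ 3.e-04  2.e-04 -1.e+00] w 0.04952584229366395 F [ 1.5 -0.8 -0.9] q [-0.18  0.55 -0.48  1.9   0.36  0.77 -0.91]
tool shift [ 0.     -0.0003  0.0045] yaw turn tool units -0.0013714376897211444
```

Call:
send_rows(series=[[[0,0,0.002],[0,0,0]],[[0,0,0.001],[0,0,0]],[[0,0,0.001],[0,0,0]],[[0,0,0],[0,0,0]],[[0,0,0],[0,0,0]]])

```text
clock: 12.62
tcp_pos: [0.5188, 0.241, 0.0693]
orientation: [-3.14, 0.091, -0.0]
contact_force: [-1.1, 0.7, -1.5]
grip_width: 0.0493
```

```bash
python3 -c "
from h import *
togo(.519,.2414,.069,-3.3)"
```

```text
t 12.625 tcp [0.5188 0.241  0.0693] xaxis -3.3 zax [ 0.  0. -1.] w 0.04930194005924058 F [-1.1  0.7 -1.5] q [-0.18  0.56 -0.47  1.91  0.36  0.76 -0.91]
tool shift [ 0.0001 -0.0004  0.0003] yaw turn tool units -0.0005547997949776118
```

Call:
send_rows(series=[[[0,0,0.001],[0,0,0]],[[0,0,0],[0,0,0]],[[0,0,0],[0,0,0]]])

```text
clock: 13.0
tcp_pos: [0.519, 0.2411, 0.0688]
orientation: [-3.14, 0.091, -0.001]
contact_force: [-0.8, -0.7, 5.4]
grip_width: 0.0496
```

Call:
send_rows(series=[[[0,0,0],[0,0,0]],[[0,0,0],[0,0,0]],[[0,0,0],[0,0,0]],[[0,0,0],[0,0,0]],[[0,0,0],[0,0,0]],[[0,0,0],[0,0,0]]], fingers=40)

```text
clock: 13.75
tcp_pos: [0.5188, 0.241, 0.0683]
orientation: [-3.14, 0.091, -0.0]
contact_force: [-0.2, -0.4, 0.3]
grip_width: 0.072
```

Call:
send_rows(series=[[[0,0,-0.01],[0,0,0]],[[0,0,-0.02],[0,0,0]],[[0,0,-0.03],[0,0,0]],[[0,0,-0.03],[0,0,0]],[[0,0,-0.03],[0,0,0]],[[0,0,-0.02],[0,0,0]],[[0,0.04,0],[0,0,0]],[[0,0.04,0],[0,0,0]],[[0,0.04,0],[0,0,0]],[[0,0.04,0],[0,0,0]],[[0,0.04,0],[0,0,0]],[[0,0.04,0],[0,0,0]],[[0,0,0],[0,0,0]],[[0,0,0],[0,0,0]]])

```text
clock: 15.5
tcp_pos: [0.5053, 0.0022, 0.2094]
orientation: [-3.14, 0.09, -0.002]
contact_force: [-0.2, 0.4, 0.2]
grip_width: 0.0724
```

```bash
python3 -c "
from h import *
togo(.519,.2414,.069,-3.3)
f=snap('side','s3');i=cv2.imread('pics/s3.png')[200:400,100:340];cv2.imwrite('pics/s3c.png',cv2.resize(i,(720,600)))
f=snap('top','t3');i=cv2.imread('pics/t3.png')[190:280,60:180];cv2.imwrite('pics/t3c.png',cv2.resize(i,(800,600),interpolation=2))"
```

```text
t 15.5 tcp [0.5053 0.0022 0.2094] xaxis -3.28 zax [ 1.6e-03  5.0e-04 -1.0e+00] w 0.07243605777125786 F [-0.2  0.4  0.2] q [ 0.28  0.26 -0.48  1.95  0.14  0.96 -0.32]
tool shift [-2.000e-04 -2.395e-01  1.406e-01] yaw turn tool units 0.003384873566586943
```

View pics/s3c.png

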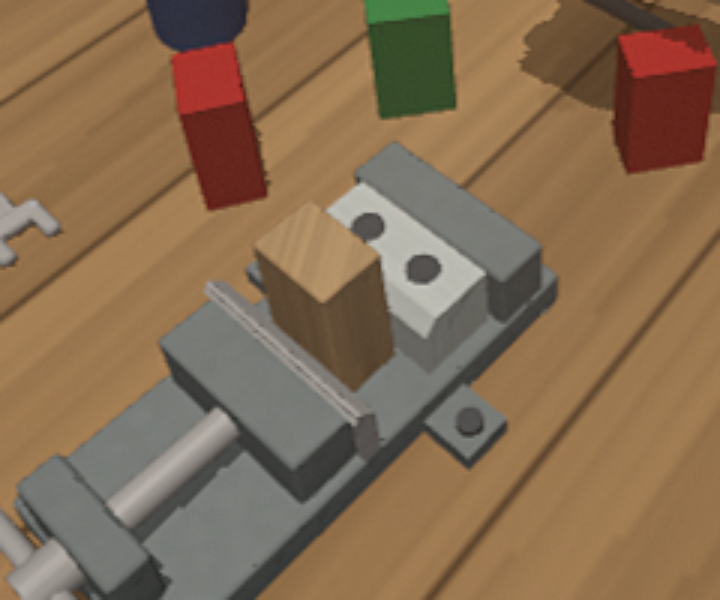

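View pics/t3c.png

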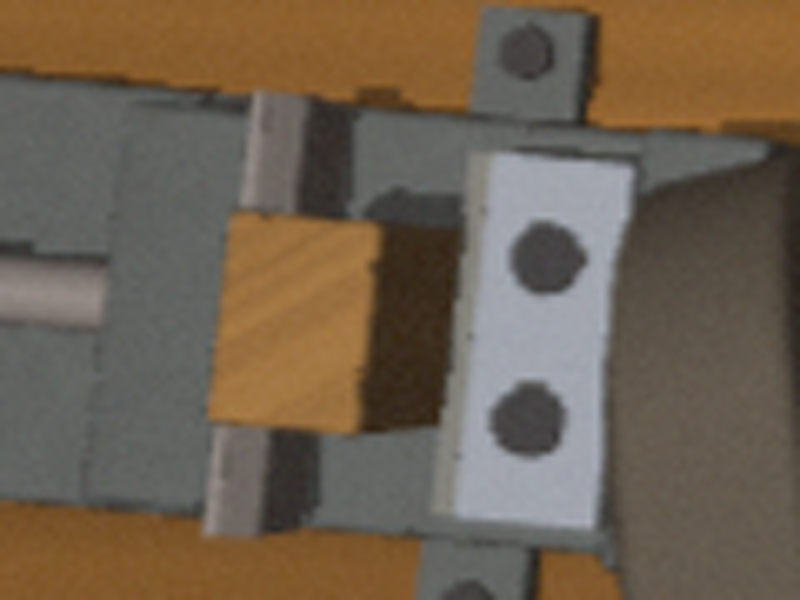

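View pics/t3.png

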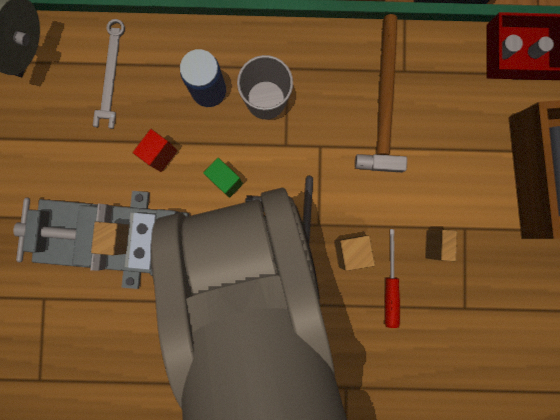

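```bash
python3 -c "
from h import *
f=load('t3')
q=np.array([ray(f,60+(x+.5)*.15-.5,190+(y+.5)*.15-.5,.11)[:2] for x,y in((230,212),(382,221),(361,432),(209,421))])
c=q.mean(0);L=q[:2].mean(0)-q[2:].mean(0);S=q[0]/2+q[3]/2-q[1]/2-q[2]/2
t=np.radians(-3.3);u=np.array([np.cos(t),np.sin(t)]);n=np.array([-u[1],u[0]]);d=c-[.519,.2414]
print('centre',c,'along',d@u,'across',d@n,'size',np.linalg.norm(L),np.linalg.norm(S),'yaw',np.degrees(np.arctan2(L[1],L[0])))
r.hand_in()"
```

```text
centre [0.51936817 0.24068951] along 0.0004084586981983923 across -0.0006881182791598405 size 0.048818529035146954 0.035341714647385204 yaw -3.125236062821349
the job is handed in; nothing more can be done
```

The 36 mm wooden block is standing in the vise gap, and I let go and handed the job in at about 15.6 s. I gripped it by its ends at about 50 N, turned it to line up with the jaws and lowered it until it met the bed at about 5 N. I then released it and moved the arm clear.

**Position:** in the last top picture the block is 0.4 mm off midway along the jaws and 0.7 mm off mid-gap. It is turned 0.2° from the jaw direction and looks upright in both views. Its height was not measured separately: the fingertip height and the light contact both put it on the bed.

**Other objects:** the 24 mm and 48 mm blocks were never touched and still stand well away from the vise. The red and green look-alikes were left alone.

**Checks:** none failed. The only mismatch is that the blocks measure 1–3 mm small in the pictures, which doesn't change which block is which. `hand_in` gave no verdict.

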